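# Swipe the desk light up to full on its control pad

### The job

Turn the desk light up to full at its white control pad: with the fingers closed together and pointing down, lightly press the fingertips on the left end of the black curved strip, at the smallest white dot, and trace the curve past all the dots to the big orange dot in one unbroken stroke, keeping the strip lightly pressed down all the way and never pushing hard. Then lift clear. Do not push, pick up or move the things lying round the pad.

Things in the scene. Friction and masses are not known exactly. Their poses are not given: they have to be found in the camera images.
- pad: White flat control pad, rounded corners, fixed to the desk: 90 mm (x) by 236 mm (y) by 10 mm high, with a raised black curved strip on top (see mark_3). Origin: centre of its underside; x points away from the robot, y along its length to the left (dim end), z up. Strip centre line: arc of radius 150 mm about the point x = -135 mm, y = 0 in this frame.
- strip (a joint): How far the whole strip is pressed in, m: 0 at rest (top 20 mm over the desk, 10 mm over the pad), at most 0.008 (hard stop, still 2 mm over the pad). It moves straight down as one piece on a spring: about 0.5 N to start, plus 0.6 N per mm, 5.3 N at the stop; springs back when released. Counts as pressed above 0.0004.
- mark_1 (a point): Smallest white dot (6 mm across) near the left (dim) end of the strip, on the strip's top, on its centre line, at 32.1 degrees (0.56 rad) left on the arc: start of the stroke. All marks move down with the strip.
- mark_2 (a point): Second white dot (8 mm across), on the strip's top, at 0.30 rad left on the arc.
- mark_3 (a point): Third white dot (10 mm across), on the strip's top, at the middle of the arc. The strip is 26 mm wide with round ends; its arc spans 0.64 rad either side of the pad's +x direction (about 193 mm along), ends nearest the robot, middle farthest.
- mark_4 (a point): Fourth white dot (12 mm across), on the strip's top, at 0.30 rad right on the arc.
- mark_5 (a point): Big orange dot (18 mm across) near the right (bright) end, on the strip's top, at 0.56 rad right on the arc: end of the stroke. Note: a bookshelf hangs over the rear of the desk, its underside 475 mm over the desk from world x = 0.61 on, and another over the right wing beyond y = -0.43: rise only a little near the pad so that the wrist stays clear.
- charger: White charger block, loose, 70 x 46 x 28 mm, behind the pad (bystander). Origin: centre of its underside.
- mouse: Dark computer mouse, loose, 104 x 66 x 37 mm, to the right of the pad (bystander). Origin: centre of its underside.
- note_block: Block of yellow sticky notes, loose, 77 x 77 x 24 mm, to the left of the pad (bystander). Origin: centre of its underside.

How it is judged:
By the outcome, as a careful person would: the job done as asked, in the order asked, and still so for the second after the job is handed in, with the robot touching nothing.
It also fails if it takes over 38 s, if anything falls off the work surface, if the arm or the gripper's body presses on something with over 40 N, if the wrist force passes 120 N, or if a joint passes its speed limit or range.

### The arm

A 6-joint arm with a two-finger parallel gripper is mounted at the origin on a cart in front of the work surface, level with it; the furniture and walls round the work are solid. World frame = base frame: x ahead of the robot, y to its left, z up, the work surface at z = 0. Lengths are in m, angles in rad, forces in N, time in s.
With the tool pointing down it reaches from about 0.35 to 0.775 m from the base axis. Payload 7.3 kg.
Tool frame: the origin (TCP) lies on the mounting face of the last link; the fingertips stand 178 mm ahead of it and the grasp point (between the pads) lies 159 mm ahead of it; z points along the fingers, y is the line along which they close (so a half turn about z gives the same grasp; the last joint's range is limited). The gripper opens to 92 mm and grips with 3 to 60 N. Pads are 19 mm wide; open, the fingers measure 130 mm over their backs; the gripper's body (75 mm by 190 mm) begins 47 mm behind the grasp point.
Start: joints at [1.094, 0.342, 1.524, -0, 1.275, -0.146], TCP at [0.17, 0.497, 0.405] pointing down, gripper open.
Joint ranges: [-2.53, 2.53], [-0.77, 2.02], [0.04, 2.7], [-1, 4.14], [0.28, 2.66], [-3.11, 3.11]. Speed limits (rad/s): [2.57, 2.57, 3.14, 3.14, 3.14, 3.14].

### API

Orientations are given as [roll, pitch, yaw] about the fixed x, y, z axes, in that order (R = Rz(yaw) Ry(pitch) Rx(roll)).
In Python, from cell import manip gives the robot as it stands.
- The arm moves only by the tool play_rows, never from a script. Its argument "plan" is a list of rows, each a list of 5 numbers: the shift along the tool's x, y, z scaled (see below), then the turn about the tool's z scaled (see below), then the opening, from 0 (shut) to 1 (fully open). In form: [[tx, ty, tz, yaw, claw], ...]. A call has 1 to 10 rows; each row shifts and turns the commanded pose from where the row before left it, along the tool's axes as they then stand; what a row does not reach is not made up. The controller multiplies each number of a shift by 15 cm and each number of a turn by 360 degrees. A row lasts 1/8 s, in which the tool goes at most 62.5 mm and 10.7 degrees, less where a joint would pass 70% of its speed; a pose out of reach is approached as far as the arm can. A call with a number of a shift or a turn outside -1 to 1 is refused whole. A call with a gripper value outside its range is refused whole. The fingers move at their own pace and stop on an object; the grip force is fixed at half the most. Time passes only in rows, so rows that do not move let the fingers close. It gives the time, the measured TCP pose, the force, the opening and the grip force at its end, in the units of the state.
- manip.sense(): the state, without advancing time (a new reading comes with each control period).
- manip.capture(name): name is "scene" or "top" or "wrist"; returns the picture (384x512x3 uint8, red, green, blue); there is no depth.
- manip.camera_params(name): a dict with "camera_matrix" (3x3 intrinsics, pixels), "dist" ([k1, k2, p1, p2, k3] as OpenCV has them; the pictures are not rectified), "extrinsics" (4x4, takes a point from camera to world coordinates); the wrist camera has in their place "T_tool_cam" (4x4, takes a point from camera to tool coordinates, whose origin is the TCP and whose axes are the flange's). Camera axes: x right, y down, z forward; pixel columns grow to the right and rows downward; lengths in m; the calibration is good to about 2 mm. A picture is of the moment at which its call begins: read the wrist's pose just before it. camera_params takes no time and is no camera call.
- manip.job_done(): hands the job in; it is judged then, once.
The state is a dict: "t": time; "joints": joint angles; "joint_vel": joint speeds; "joint_efforts": joint torques, N m; "eef_pos": TCP position; "ee_rot": TCP orientation; "wrist_force": force on the tool from outside, world axes, zero at the start; "moment": the same for the moment, N m; "grip_width": finger opening in m; "finger_force": force on a finger pad.
Only numpy, scipy, OpenCV 4.12 (cv2) and the standard library are available. Lean on these libraries where they do the work, as an engineer would, in place of code of your own. Each camera call takes 0.05 s, during which the arm holds its last target. There are 200 camera calls.

## Working session

There is one attempt and no reset: what is moved stays moved. The work goes in short steps, Python scripts to look and compute and a tool call to move; the robot and the scene stay as the last step left them, time stands still between calls to the robot, and variables do not carry over. Pictures are saved under pics/ and viewed, at most 10 in all, crops included, and the job is handed in when it is done.

Besides the shell and the picture viewer there is one more tool, called after ">>>" as name([rows], argument=value, ...), one row to a line, values as JSON. play_rows: Moves the arm, as the interface text tells. Shifts and turns lie within -1 to 1; 1 stands for 15 cm of shift or 360 degrees of turn. Its arguments: {"type":"object","properties":{"plan":{"type":"array","items":{"type":"array","items":{"type":"number","minimum":-1,"maximum":1}}}},"required":["plan"]}

```bash
mkdir -p pics; ls
python3 - <<'E'
from cell import manip
import cv2
s=manip.sense();print({k:s[k] for k in('t','eef_pos','ee_rot','wrist_force','grip_width')})
for n in('top','scene'):
    cv2.imwrite(f'pics/{n}1.png',cv2.cvtColor(manip.capture(n),cv2.COLOR_RGB2BGR))
    print(n,manip.camera_params(n))
print(manip.camera_params('wrist'))
E
```

```text
pics
{'t': 0.0, 'eef_pos': array([0.17044149, 0.49642555, 0.40406607]), 'ee_rot': array([-3.14011511e+00, -1.94752085e-04,  2.81079187e+00]), 'wrist_force': array([-0.032151  , -0.49504717, -0.62936928]), 'grip_width': 0.09185797658988461}
top {'camera_matrix': array([[364.04174302,   0.        , 254.77632522],
       [  0.        , 364.04174302, 192.61747278],
       [  0.        ,   0.        ,   1.        ]]), 'dist': array([-0.04029699,  0.        ,  0.        ,  0.        ,  0.        ]), 'extrinsics': array([[-0.01048135, -0.99236241,  0.12291047,  0.45135654],
       [-0.9999185 ,  0.01129761,  0.00594599,  0.07932333],
       [-0.00728917, -0.12283813, -0.99239995,  0.93796385],
       [ 0.        ,  0.        ,  0.        ,  1.        ]])}
scene {'camera_matrix': array([[464.62390289,   0.        , 262.27532127],
       [  0.        , 464.62390289, 183.59629763],
       [  0.        ,   0.        ,   1.        ]]), 'dist': array([-0.03445591,  0.        ,  0.        ,  0.        ,  0.        ]), 'extrinsics': array([[ 0.74176133, -0.37033288,  0.55914549,  0.02999884],
       [-0.67052333, -0.42657796,  0.60698411, -0.49517809],
       [ 0.01373297, -0.82515744, -0.56473587,  0.61001473],
       [ 0.        ,  0.        ,  0.        ,  1.        ]])}
{'camera_matrix': array([[264.50904966,   0.        , 255.28332728],
       [  0.        , 264.50904966, 193.16604369],
       [  0.        ,   0.        ,   1.        ]]), 'dist': array([-0.05479684,  0.        ,  0.        ,  0.        ,  0.        ]), 'T_tool_cam': array([[-2.95166645e-04, -9.54603873e-01, -2.97878093e-01,
         8.12827083e-02],
       [ 9.99998876e-01, -7.19645870e-04,  1.31533815e-03,
        -6.34995149e-04],
       [-1.46999363e-03, -2.97877370e-01,  9.54603012e-01,
         2.01934086e-02],
       [ 0.00000000e+00,  0.00000000e+00,  0.00000000e+00,
         1.00000000e+00]])}
```

View pics/top1.png

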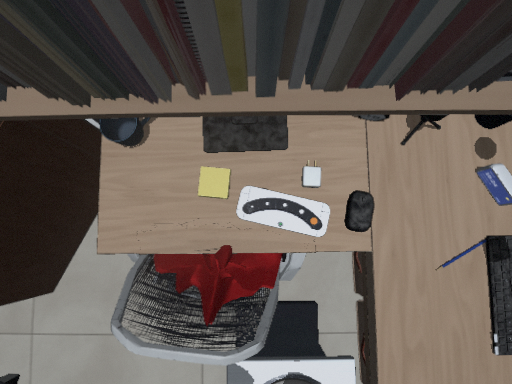

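View pics/scene1.png

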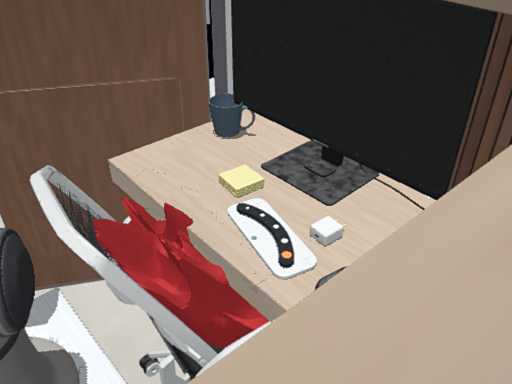

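The top view shows the pad at about (283,211). The strip's smallest dot is on the left near (252,208) and the orange dot is at (314,221). The note block is at (214,182), the charger at (312,177) and the mouse at (360,211). The scene view shows the same layout, with the orange dot at (287,255).

```bash
cat > h.py <<'E'
import cv2,numpy as np
from cell import manip
from scipy.spatial.transform import Rotation as R
from scipy.optimize import least_squares
def cam(n,s=None):
    p=manip.camera_params(n)
    if n=='wrist':
        T=np.eye(4);T[:3,:3]=R.from_euler('xyz',s['ee_rot']).as_matrix();T[:3,3]=s['eef_pos']
        E=T@p['T_tool_cam']
    else:E=p['extrinsics']
    return p['camera_matrix'],p['dist'],E
def cast(c,uv,z):
    K,d,E=c
    q=cv2.undistortPoints(np.array(uv,float).reshape(-1,1,2),K,d)[:,0]
    r=np.c_[q,np.ones(len(q))]@E[:3,:3].T
    return E[:3,3]+r*((z-E[2,3])/r[:,2])[:,None]
def proj(c,P):
    K,d,E=c;W=np.linalg.inv(E)
    return cv2.projectPoints(np.array(P,float),cv2.Rodrigues(W[:3,:3])[0],W[:3,3],K,d)[0][:,0]
A=np.array([.56,.30,0,-.30,-.56])
def marks(x,y,th,a=A,r=.15):
    p=np.c_[-.135+r*np.cos(a),r*np.sin(a)]
    c,s=np.cos(th),np.sin(th);return p@np.array([[c,s],[-s,c]])+[x,y]
def fit(P,a=A):
    f=least_squares(lambda v:(marks(*v,a=a)-P[:,:2]).ravel(),[.45,0,-.1])
    return f.x,f.fun.reshape(-1,2)
def dots(img,roi,k=6):
    """blobs enclosed in the black strip: white dots and the orange one"""
    u0,v0,u1,v1=roi
    c=cv2.resize(img[v0:v1,u0:u1],None,fx=k,fy=k,interpolation=cv2.INTER_CUBIC)
    g=cv2.cvtColor(c,cv2.COLOR_RGB2GRAY)
    m=(g<85).astype(np.uint8)
    cs,h=cv2.findContours(m,cv2.RETR_CCOMP,cv2.CHAIN_APPROX_NONE)
    o=max(range(len(cs)),key=lambda i:cv2.contourArea(cs[i])if h[0][i][3]<0 else 0)
    out=[]
    for i in range(len(cs)):
        if h[0][i][3]==o and cv2.contourArea(cs[i])>20:
            M=cv2.moments(cs[i]);out.append((( M['m10']/M['m00']+.5)/k-.5+u0,(M['m01']/M['m00']+.5)/k-.5+v0,M['m00']/k/k))
    return sorted(out)
E
python3 - <<'E'
from h import *
for n,roi in(('top',(232,180,335,240)),('scene',(222,192,320,280))):
    img=manip.capture(n);d=dots(img,roi);print(n,np.round(d,1).tolist())
    if len(d)==5:
        P=cast(cam(n),[x[:2] for x in d],.02);x,e=fit(P);print(P.round(4).tolist(),x.round(4),(e*1e3).round(1).tolist())
t=cam('top')
print('note',cast(t,[[214,182]],.024),'charger',cast(t,[[312,177]],.028),'mouse',cast(t,[[360,211]],.035))
print('chair/desk edge',cast(t,[[290,252]],0))
E
```

```text
top [[249.2, 210.5, 2.9], [251.7, 206.2, 10.3], [266.9, 203.1, 16.1], [284.6, 204.5, 19.9], [301.1, 211.1, 26.4], [313.5, 220.6, 48.8]]
scene [[247.0, 207.5, 13.6], [261.9, 214.6, 20.9], [275.6, 226.0, 28.9], [284.0, 240.2, 39.8], [286.2, 254.2, 71.8]]
[[0.5307, 0.0942, 0.02], [0.5382, 0.0559, 0.02], [0.5341, 0.011, 0.02], [0.5171, -0.0304, 0.02], [0.4928, -0.0609, 0.02]] [ 0.5195  0.0147 -0.2396] [[0.0, -0.2], [-0.1, -0.1], [-0.0, 0.1], [-0.0, 0.1], [0.1, 0.1]]
note [[0.59293193 0.18818304 0.024     ]] charger [[ 0.60225062 -0.06052672  0.028     ]] mouse [[ 0.51414254 -0.17649072  0.035     ]]
chair/desk edge [[ 0.41412667 -0.00316144  0.        ]]
```

Run:
```python
from h import *
s=manip.sense();img=manip.capture('wrist')
cv2.imwrite('pics/w1.png',cv2.cvtColor(img,cv2.COLOR_RGB2BGR))
t,c=cam('top'),cam('scene')
# chair height candidates: top-view ray points at several heights, projected to scene
for n,uv in(('rear left',(120,330)),('front left',(135,262)),('red tip',(225,247)),('rear right',(262,345)),('front right',(293,262))):
    for z in(-.2,-.1,0,.1,.2):
        P=cast(t,[uv],z);print(n,P[0].round(2),proj(c,P)[0].round())
```

```text
rear left [ 0.17  0.5  -0.2 ] [ 32. 260.]
rear left [ 0.2   0.46 -0.1 ] [ 37. 232.]
rear left [0.22 0.43 0.  ] [ 42. 201.]
rear left [0.25 0.39 0.1 ] [ 48. 165.]
rear left [0.27 0.35 0.2 ] [ 56. 124.]
front left [ 0.38  0.46 -0.2 ] [115. 233.]
front left [ 0.39  0.43 -0.1 ] [117. 208.]
front left [0.39 0.39 0.  ] [119. 179.]
front left [0.4  0.36 0.1 ] [122. 147.]
front left [0.4  0.33 0.2 ] [125. 109.]
red tip [ 0.42  0.18 -0.2 ] [189. 284.]
red tip [ 0.43  0.17 -0.1 ] [189. 254.]
red tip [0.43 0.16 0.  ] [188. 220.]
red tip [0.43 0.15 0.1 ] [188. 181.]
red tip [0.43 0.14 0.2 ] [188. 137.]
rear right [ 0.13  0.07 -0.2 ] [ 93. 393.]
rear right [ 0.16  0.07 -0.1 ] [ 96. 352.]
rear right [0.19 0.07 0.  ] [100. 305.]
rear right [0.21 0.07 0.1 ] [105. 253.]
rear right [0.24 0.07 0.2 ] [110. 195.]
front right [ 0.38 -0.03 -0.2 ] [229. 353.]
front right [ 0.38 -0.02 -0.1 ] [227. 316.]
front right [ 0.39 -0.01  0.  ] [225. 274.]
front right [ 0.4 -0.   0.1] [223. 227.]
front right [0.4  0.01 0.2 ] [220. 175.]
```

View pics/w1.png

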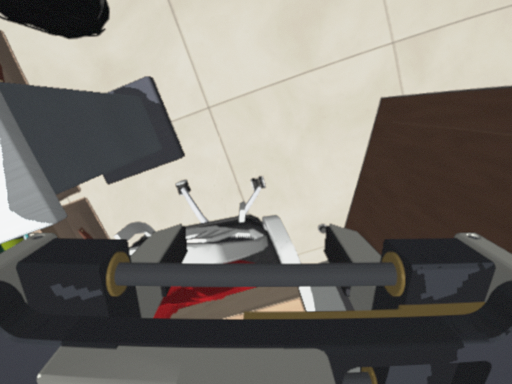

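The wrist view shows the open fingers over the chair, with the wardrobe on the right side. The chair back tops out at about z 0.1 m, so crossing at the present height is clear. I'll turn to line the tool up with the pad and cross with the fingers closing.

>>> play_rows([
  [0, 0, 0, -0.0145, 0],
  [-0.15, -0.12, 0, 0, 0],
  [-0.215, -0.176, 0, 0, 0],
  [-0.215, -0.176, 0, 0, 0],
  [-0.215, -0.176, 0, 0, 0],
  [-0.215, -0.176, 0, 0, 0],
  [-0.215, -0.176, 0, 0, 0],
  [-0.215, -0.176, 0, 0, 0],
  [-0.215, -0.176, 0, 0, 0],
  [-0.215, -0.176, 0, 0, 0],
])

```text
t: 1.5
eef_pos: [0.3892, 0.2061, 0.4048]
ee_rot: [3.141, 0.0, 2.902]
wrist_force: [0.6, 0.6, 0.4]
grip_width: 0.001
finger_force: 0.0
```

>>> play_rows([
  [-0.215, -0.176, 0, 0, 0],
  [-0.215, -0.176, 0, 0, 0],
  [-0.215, -0.176, 0.1, 0, 0],
  [-0.215, -0.176, 0.2, 0, 0],
  [-0.215, -0.176, 0.2, 0, 0],
  [-0.05, -0.05, 0.2, 0, 0],
  [0, 0, 0, 0, 0],
  [0, 0, 0, 0, 0],
])

```text
t: 2.5
eef_pos: [0.5194, 0.0322, 0.3007]
ee_rot: [3.141, 0.001, 2.902]
wrist_force: [0.8, -0.0, 0.3]
grip_width: 0.0002
finger_force: 0.0
```

Run:
```python
from h import *
s=manip.sense();img=manip.capture('wrist')
print(s['eef_pos'].round(4),s['ee_rot'].round(4),s['wrist_force'].round(2))
cv2.imwrite('pics/w2.png',cv2.cvtColor(img,cv2.COLOR_RGB2BGR))
x=[.5195,.0147,-.2396]
uv=proj(cam('wrist',s),np.c_[marks(*x),np.full(5,.02)]);print(uv.round(1).tolist())
```

```text
[0.5194 0.0322 0.3007] [3.1412e+00 9.0000e-04 2.9023e+00] [ 0.78 -0.03  0.29]
[[316.2, 189.5], [281.5, 204.4], [239.3, 210.4], [196.9, 204.4], [161.9, 189.6]]
```

View pics/w2.png

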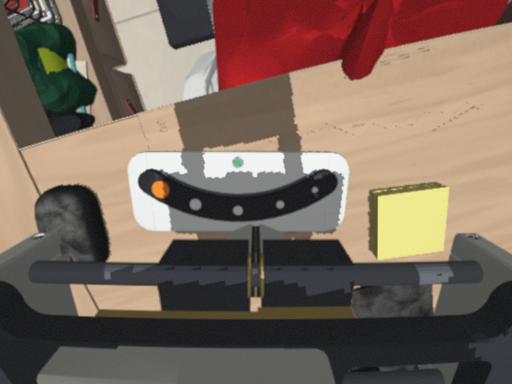

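The wrist view agrees with the estimate: orange dot at about (160,189), smallest dot at about (315,189), and the closed fingers at about (255,270). I'll refine the pose from this view.

Run:
```python
from h import *
s=manip.sense();img=manip.capture('wrist')
d=dots(img,(125,150,355,235));print(np.round(d,1).tolist())
g=cv2.cvtColor(img,cv2.COLOR_RGB2GRAY).astype(float);hsv=cv2.cvtColor(img,cv2.COLOR_RGB2HSV)
P0=np.c_[marks(.5195,.0147,-.2396),np.full(5,.02)];c=cam('wrist',s);uv=proj(c,P0);o=[]
for i,(u,v) in enumerate(uv):
    r=[6,6,7,8,11][i];u0,v0=int(u)-r,int(v)-r;w=slice(v0,v0+2*r+1),slice(u0,u0+2*r+1)
    m=(g[w]>80) if i<4 else (hsv[w][...,1]>120)
    n,l,st,ce=cv2.connectedComponentsWithStats(m.astype(np.uint8))
    k=1+np.argmin(np.hypot(*(ce[1:]-r).T)+(st[1:,4]<4)*99);o.append(ce[k]+[u0,v0]);print(i,o[-1].round(1),st[k,4])
P=cast(c,o,.02);x,e=fit(P);print(x.round(4),(e*1e3).round(1).tolist())
```

```text
[[158.9, 188.6, 239.8], [194.9, 203.5, 106.9], [237.3, 209.7, 75.7], [279.6, 203.8, 50.2], [314.3, 189.2, 32.9]]
0 [314.3 189.1] 33
1 [279.6 203.7] 49
2 [237.3 209.7] 76
3 [195.  203.4] 105
4 [159.9 188.6] 282
[ 0.5187  0.013  -0.243 ] [[-0.1, -0.1], [0.1, -0.1], [-0.0, 0.0], [0.0, -0.0], [0.0, 0.1]]
```

>>> play_rows([
  [0.0128, 0.206, 0, 0, 0],
  [0.0128, 0.206, 0.1, 0, 0],
  [0, 0, 0.2, 0, 0],
  [0, 0, 0.2, 0, 0],
  [0, 0, 0.1, 0, 0],
  [0, 0, 0, 0, 0],
  [0, 0, 0, 0, 0],
])

```text
t: 3.48
eef_pos: [0.5308, 0.0928, 0.211]
ee_rot: [3.141, 0.002, 2.902]
wrist_force: [-0.6, -0.5, 0.3]
grip_width: 0.0004
finger_force: 0.0
```

Run:
```python
from h import *
s=manip.sense();img=manip.capture('wrist')
print(s['eef_pos'].round(4),s['ee_rot'].round(4),s['wrist_force'].round(2))
cv2.imwrite('pics/w3.png',cv2.cvtColor(img,cv2.COLOR_RGB2BGR))
T=R.from_euler('xyz',s['ee_rot']).as_matrix();tip=s['eef_pos']+T@[0,0,.178];print('tip',tip.round(4))
print(proj(cam('wrist',s),np.r_[np.c_[marks(.519,.0138,-.241),np.full(5,.02)],[tip]]).round(1).tolist())
cv2.imwrite('pics/s3.png',cv2.resize(cv2.cvtColor(manip.capture('scene'),cv2.COLOR_RGB2BGR)[150:300,180:360],None,fx=4,fy=4,interpolation=cv2.INTER_CUBIC))
print(proj(cam('scene'),np.r_[np.c_[marks(.519,.0138,-.241),np.full(5,.02)],[tip]]).round(1).tolist())
```

```text
[0.5308 0.0928 0.211 ] [3.1409e+00 2.2000e-03 2.9020e+00] [-0.56 -0.5   0.25]
tip [0.5312 0.0928 0.033 ]
[[255.9, 229.7], [207.3, 249.9], [148.4, 257.4], [88.9, 248.7], [39.2, 228.2], [255.9, 239.4]]
[[247.2, 207.8], [262.1, 215.0], [275.7, 226.3], [284.1, 240.6], [286.3, 254.6], [247.6, 202.7]]
```

View pics/w3.png

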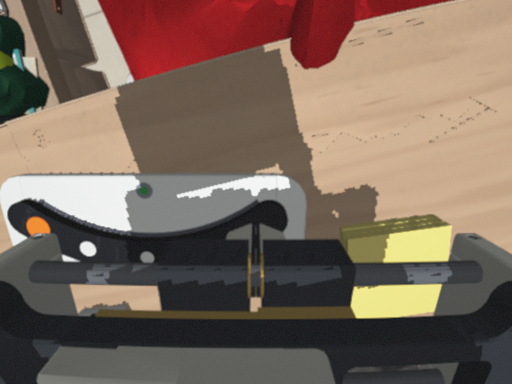

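View pics/s3.png

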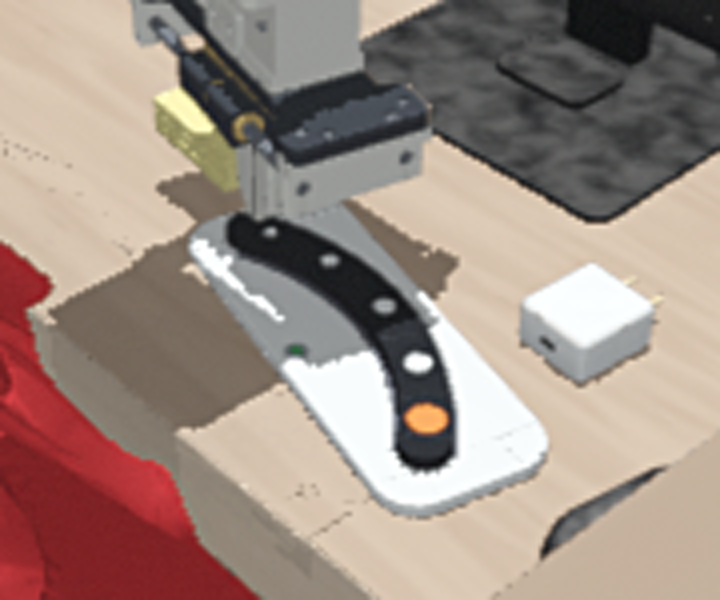

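The fingertips hang above the smallest dot: in the wrist view they are at about (256,239) over the strip's end, and the scene crop shows them over the first dot near (268,232). I'll descend gently.

>>> play_rows([
  [0.005, 0, 0.05, 0, 0],
  [0, 0, 0.02, 0, 0],
  [0, 0, 0.0067, 0, 0],
  [0, 0, 0, 0, 0],
])

```text
t: 4.08
eef_pos: [0.5296, 0.0929, 0.1981]
ee_rot: [3.142, -0.0, 2.902]
wrist_force: [0.1, 0.5, 0.7]
grip_width: 0.0004
finger_force: 0.3
```

>>> play_rows([
  [0, 0, 0.01, 0, 0],
  [0, 0, 0.01, 0, 0],
  [0, 0, 0, 0, 0],
])

```text
t: 4.45
eef_pos: [0.5297, 0.0929, 0.1953]
ee_rot: [3.141, 0.0, 2.902]
wrist_force: [-0.5, -0.2, 1.8]
grip_width: 0.0005
finger_force: 1.1
```

Contact made, about 2.7 mm pressed at 1.8 N. Starting the stroke.

>>> play_rows([
  [-0.0284, -0.0483, 0, 0, 0],
  [-0.0257, -0.0498, 0, 0, 0],
  [-0.0228, -0.0511, 0, 0, 0],
  [-0.0199, -0.0523, 0, 0, 0],
  [-0.017, -0.0534, 0, 0, 0],
])

```text
t: 5.08
eef_pos: [0.5372, 0.051, 0.1952]
ee_rot: [3.141, 0.0, 2.902]
wrist_force: [-0.6, 1.7, 2.8]
grip_width: 0.0003
finger_force: 1.2
```

```bash
cat > chk.py <<'E'
from h import *
s=manip.sense();T=R.from_euler('xyz',s['ee_rot']).as_matrix();t=s['eef_pos']+T@[0,0,.178]
th=-.241;d=t[:2]-[.519,.0138];c,n=np.cos(th),np.sin(th);p=np.array([c*d[0]+n*d[1]+.135,-n*d[0]+c*d[1]])
print('angle',np.arctan2(p[1],p[0]).round(3),'radial err mm',((np.hypot(*p)-.15)*1e3).round(2),'tip z',t[2].round(4),s['wrist_force'].round(2))
E
python3 chk.py
```

```text
angle 0.274 radial err mm -0.6 tip z 0.0172 [-0.57  1.67  2.81]
```

>>> play_rows([
  [-0.016, -0.0542, 0, 0, 0],
  [-0.0129, -0.0549, 0, 0, 0],
  [-0.0078, -0.0554, 0, 0, 0],
  [-0.0047, -0.0558, 0, 0, 0],
  [-0.0016, -0.056, 0, 0, 0],
  [0.0016, -0.056, 0, 0, 0],
  [0.0047, -0.0558, 0, 0, 0],
])

```text
t: 5.95
eef_pos: [0.5285, -0.0067, 0.1953]
ee_rot: [3.141, 0.0, 2.902]
wrist_force: [0.4, 2.0, 2.3]
grip_width: 0.0004
finger_force: 1.2
```

```bash
python3 chk.py
```

```text
angle -0.118 radial err mm 0.19 tip z 0.0173 [0.39 2.05 2.34]
```

>>> play_rows([
  [0.0078, -0.0554, 0, 0, 0],
  [0.0109, -0.0549, 0, 0, 0],
  [0.014, -0.0542, 0, 0, 0],
  [0.017, -0.0534, 0, 0, 0],
  [0.0199, -0.0523, 0, 0, 0],
  [0.0228, -0.0511, 0, 0, 0],
  [0.0257, -0.0498, 0, 0, 0],
  [0.0284, -0.0483, 0, 0, 0],
  [0, 0, 0, 0, 0],
  [0, 0, 0, 0, 0],
])

```text
t: 7.2
eef_pos: [0.4921, -0.0622, 0.1951]
ee_rot: [-3.141, -0.001, 2.902]
wrist_force: [-0.8, -1.7, 2.0]
grip_width: 0.0003
finger_force: 1.2
```

```bash
python3 chk.py
```

```text
angle -0.564 radial err mm 0.11 tip z 0.0171 [-0.79 -1.68  1.98]
```

The tips are on the orange dot. Lifting clear, straight up and modestly.

>>> play_rows([
  [0, 0, -0.05, 0, 0],
  [0, 0, -0.1, 0, 0],
  [0, 0, -0.15, 0, 0],
  [0, 0, -0.15, 0, 0],
  [0, 0, -0.1, 0, 0],
  [0, 0, 0, 0, 0],
  [0, 0, 0, 0, 0],
  [0, 0, 0, 0, 0],
])

```text
t: 8.2
eef_pos: [0.4921, -0.062, 0.2769]
ee_rot: [3.141, -0.002, 2.902]
wrist_force: [0.4, -0.4, 0.6]
grip_width: 0.0005
finger_force: 0.0
```

Run:
```python
from h import *
cv2.imwrite('pics/t4.png',cv2.cvtColor(manip.capture('scene'),cv2.COLOR_RGB2BGR));s=manip.sense();print(s['eef_pos'],s['wrist_force'],abs(s['joint_vel']).max())
```

```text
[ 0.49217596 -0.06203195  0.27695827] [-0.96184986 -0.24536271 -0.1485428 ] 0.0034773311697591813
```

View pics/t4.png

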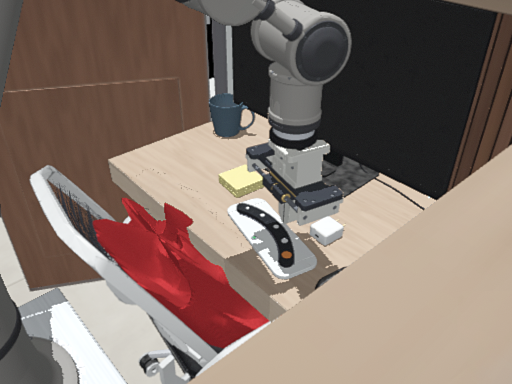

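The gripper stands clear above the pad, with the tips at about (285,218) in the picture. The note block (241,181) and charger (327,231) have not moved.

```bash
python3 -c "
from cell import manip
print(manip.job_done())"
```

```text
the job is handed in; nothing more can be done
None
```

I traced the strip in one light stroke from the smallest dot to the orange dot, pressed in about 3 mm with 2–3 N of downward force, then lifted clear and handed the job in at about 8 s of the 38 s allowed; I could not see the light itself or the verdict, and the last picture shows the note block and charger unmoved, with the mouse mostly out of view.

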